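# Tip the thick recipe book out of the rack

### The job

The thick recipe book is packed between two thinner ones or at an end of their row in the little wooden rack, too tight to be gripped. Tip it forward by its top edge, as one takes a book from a shelf, until it leans out on the rack's brass front rail, then take it by the part that now stands out and set it upright, right way up, in the middle of the walnut cutting board. Leave the two thinner books standing in the rack.

Things in the scene. Friction and masses are not known exactly. Their poses are not given: they have to be found in the camera images.
- thick_book: The book to take: grey cloth, cream pages, 38 mm thick (y), 72 deep (x), 125 tall (z), 0.24 to 0.39 kg. Origin: centre of its underside; +z up, -x its spine, facing out of the rack, right and towards the robot. Pulled at its rear top edge it turns on its front foot; past about 32 degrees it drops on the front rail, leaning 39 degrees, top half clear of the row; let go earlier, it falls back.
- thin_book_1: Bystander: same book but 28 mm thick, 72 deep, 125 tall; origin and axes as the thick one. The three stand in any order at 40 mm pitch (gaps under 14 mm) on the 10 mm base of a fixed wooden rack, between 10 mm end cheeks that reach 78 mm above the worktop. Above and behind the books it is open, free for closed fingers. A 5 mm brass bead in front stops their feet: lift straight up to come out.
- thin_book_2: Bystander: as thin_book_1. The rack's front rail, an 8 mm brass rod parallel to the row, has its axis 50 mm in front of the upright spines, 66 mm above the worktop; its arms slope up to it from the ends of the base. Rail and arms lie below a leaning spine, so fingers can take the upper third of the leaning book on its two covers, tilted with it. Wall cabinets hang 0.5 m up, beyond x = 0.58.
- board: Flat walnut cutting board, 160 mm (x) by 250 mm (y), 18 mm thick, loose on the worktop, to the robot's right of the rack. Origin: centre of its underside, +z up; its upper face is 18 mm above the origin.

How it is judged:
On the way:
1. the thick book leans forward out of its row, tipped more than 29 degrees, its foot still in the rack (angle between thick_book's own z axis and vertical above 0.5 rad and distance of thick_book from where it was at the start of the episode below 0.06 m), for 0.3 s.
At the end, for the whole second after the job is handed in: The thick book stands upright (within 10 degrees), right way up and at rest on the cutting board, its foot's centre within 40 mm of the board's centre across its short side and 60 mm along its long side; both thin books stand upright (within 10 degrees) within 30 mm of where they were (angle between each of thick_book, thin_book_1, thin_book_2's own z axis and vertical below 0.17 rad and x of thick_book in the frame of board between -0.04 and 0.04 m and y of thick_book in the frame of board between -0.06 and 0.06 m and z of thick_book in the frame of board between 0.01 and 0.026 m and linear speed of thick_book below 0.02 m/s and distance of each of thin_book_1, thin_book_2 from where it was at the start of the episode below 0.03 m); the robot touches nothing.
It fails at once if a thin book is tipped by more than 20 degrees or shifted by more than 40 mm (angle between any of thin_book_1, thin_book_2's own z axis and vertical above 0.35 rad or distance of any of thin_book_1, thin_book_2 from where it was at the start of the episode above 0.04 m).
It also fails if it takes over 45 s, if anything falls off the work surface, if the arm or the gripper's body presses on something with over 40 N, if the wrist force passes 120 N, or if a joint passes its speed limit or range.

### The arm

A 6-joint arm with a two-finger parallel gripper is mounted at the origin on a cart in front of the work surface, level with it; the furniture and walls round the work are solid. World frame = base frame: x ahead of the robot, y to its left, z up, the work surface at z = 0. Lengths are in m, angles in rad, forces in N, time in s.
With the tool pointing down it reaches from about 0.25 to 0.725 m from the base axis. Payload 4 kg.
Tool frame: the origin (TCP) lies midway between the tips of the shut fingers; the grasp point (between the pads) lies bot.pinch_z behind it (bot.pinch_z is the distance from the TCP to the grasp point, in m); z points along the fingers, y is the line along which they close (so a half turn about z gives the same grasp; the last joint's range is limited). The gripper opens to 85 mm and grips with 20 to 120 N. Pads are 22 mm wide; open, the fingers measure 114 mm over their backs; the gripper's body (76 mm by 85 mm) begins 54 mm behind the grasp point. The pads swing forward as they close: fully open they stand 13 mm farther back than shut.
Start: joints at [1.207, 0.241, 0.005, 1.335, 0, 1.571], TCP at [0.178, 0.467, 0.231] pointing down, gripper open.
Joint ranges: [-2.72, 2.72], [-1.05, 1.87], [-1.09, 1.28], [-1.99, 2.15], [-1.42, 1.44], [-3.14, 3.14]. Speed limits (rad/s): [2.79, 2.79, 3.14, 3.14, 3.14, 3.14].

### API

Orientations are given as a unit quaternion [x, y, z, w].
In Python, from workcell import bot gives the robot as it stands.
- The arm moves only by the tool jog_arm, called after ">>>" as a command line: name --argument value ..., lists and objects as JSON in quotes. Schema: {"type":"object","properties":{"moves":{"type":"array","items":{"type":"array","items":{"type":"array","items":{"type":"number"},"minItems":7,"maxItems":7},"minItems":1,"maxItems":10},"minItems":1,"maxItems":1},"only":{"type":"string"},"quiet":{"type":"boolean"},"lines":{"type":"string"}},"required":["moves"],"additionalProperties":false}. moves is a list that holds a single list of rows (three levels of brackets), with 1 to 10 rows, each of 7 numbers: a rotation vector rx, ry, rz in normalised numbers (1 is 360 degrees), then dx, dy, dz in shares of 0.8 m (1.0 is 0.8 m), then the finger opening in m; each row is the pose to reach, as a shift and turn from the pose commanded when the call began, along the tool's axes at that moment; what a row does not reach only later rows make up. A row lasts 1/8 s, in which the tool goes at most 0.0625 m and 0.188 rad, less where a joint would pass 70% of its speed; a pose out of reach is approached as far as the arm can. The fingers move at their own pace and stop on an object; the grip force is fixed at half the most. Time passes only in rows, so rows that do not move let the fingers close. The tool returns the time, the measured TCP pose, the force, the opening and the grip force at its end. only (a regular expression) keeps the lines of the reply that match it, lines (a string "A,B") keeps lines A to B, and quiet returns only ok. Shift and turn numbers lie between -1 and 1, and a call with a number outside is refused. Input that does not fit is refused with a message, and nothing moves.
- bot.get_obs(): the state, without advancing time (a new reading comes with each control period).
- bot.camera(name): name is "scene" or "top" or "wrist"; returns the picture (384x512x3 uint8, red, green, blue); there is no depth.
- bot.calibration(name): a dict with "mtx" (3x3 intrinsics, pixels), "R" (3x3) and "t" (3): a world point X has camera coordinates R X + t. Camera axes: x right, y down, z forward; pixel columns grow to the right and rows downward; lengths in m; the calibration is good to about 2 mm. A picture is of the moment at which its call begins: read the wrist's pose just before it. calibration takes no time and is no camera call; for the wrist camera it gives the pose at the moment of the call.
- bot.job_done(): hands the job in; it is judged then, once.
The state is a dict: "clock": time; "joint_pos": joint angles; "joint_vel": joint speeds; "tau": joint torques, N m; "eef_pos": TCP position; "tool_rot": TCP orientation; "ft_force": force on the tool from outside, world axes, zero at the start; "ft_torque": the same for the moment, N m; "grip_width": finger opening in m; "grasp_force": force on a finger pad.
Only numpy, scipy, OpenCV 4.12 (cv2) and the standard library are available. Lean on these libraries where they do the work, as an engineer would, in place of code of your own. Each camera call takes 0.05 s, during which the arm holds its last target. There are 200 camera calls.

## Working session

There is one attempt and no reset: what is moved stays moved. The work goes in short steps, Python scripts to look and compute and a tool call to move; the robot and the scene stay as the last step left them, time stands still between calls to the robot, and variables do not carry over. Pictures are saved under pics/ and viewed, at most 13 in all, crops included, and the job is handed in when it is done.

```bash
ls; mkdir -p pics; python3 - <<'E'
from workcell import bot
import cv2,numpy as np
o=bot.get_obs();print(o['clock'],o['eef_pos'],o['tool_rot'],o['grip_width'],bot.pinch_z)
for n in("scene","top"):
    cv2.imwrite(f"pics/{n}0.png",bot.camera(n)[:,:,::-1]);c=bot.calibration(n);print(n,c['mtx'],-np.array(c['R']).T@c['t'],np.array(c['R']).tolist())
E
```

```text
pics
workcell.py
0.0 [0.17768852 0.46669269 0.23041634] [ 1.80904555e-01  9.83500122e-01 -1.00798838e-03 -1.88338983e-04] 0.08543529870867923 0.0187
scene [[427.54519419   0.         252.01639874]
 [  0.         427.54519419 183.26610314]
 [  0.           0.           1.        ]] [0.22257947 1.08159094 0.5763574 ] [[-0.9670407142114154, -0.2539043868386711, -0.019100246112404094], [-0.09275825893839697, 0.42115797970406127, -0.9022316008267008], [0.23712478245892651, -0.8707229860728797, -0.4308286423488285]]
top [[411.77093567   0.         257.29429832]
 [  0.         411.77093567 189.04541085]
 [  0.           0.           1.        ]] [0.31792216 0.00492789 1.04083248] [[0.019992834422691272, -0.9997946530325981, 0.0033073160075221494], [-0.9820262400720299, -0.020258279442770442, -0.18765411246229274], [0.18768257879126404, 0.0005038664955986444, -0.98222960438831]]
```

View pics/scene0.png

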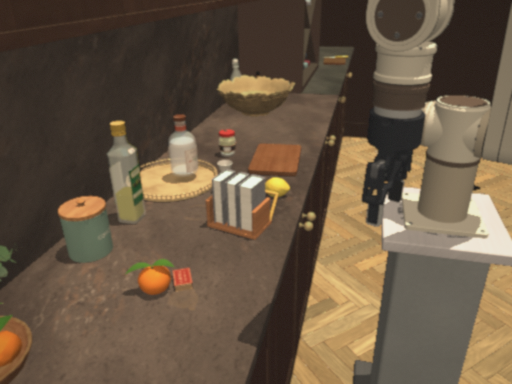

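View pics/top0.png

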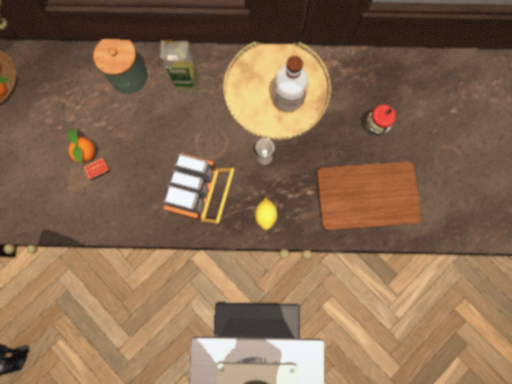

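The scene view shows the rack around (240,205) and the board around (275,158). In the top view the rack is around (190,185) with its rail at about (218,195), and the board is around (370,195). The books' depth runs roughly along world y, with spines facing right. I'll zoom in on both views.

```bash
python3 - <<'E'
import cv2,numpy as np
a=cv2.imread("pics/top0.png")[145:230,155:245];b=cv2.imread("pics/scene0.png")[160:245,200:290]
f=lambda i:cv2.resize(i,(0,0),fx=6.5 if i is a else 6.5,fy=6.5,interpolation=cv2.INTER_CUBIC)
a=cv2.resize(a,(400,378),interpolation=cv2.INTER_CUBIC);b=cv2.resize(b,(400,378),interpolation=cv2.INTER_CUBIC)
cv2.imwrite("pics/z0.png",np.hstack([a,b]))
E
```

```text
(no output)
```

View pics/z0.png

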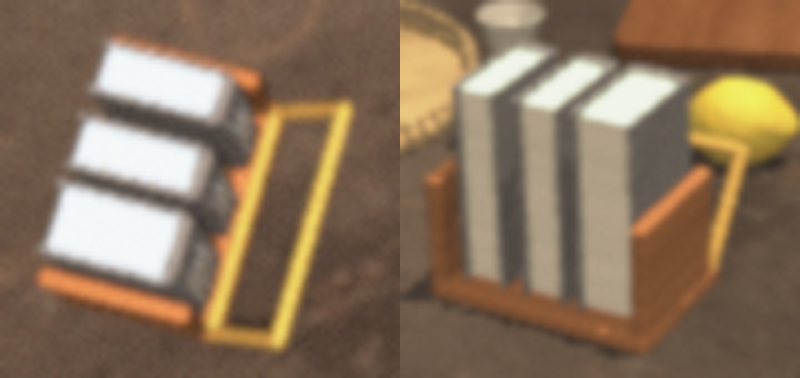

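The thick book is the end one nearest the robot: lowest in the top view, rightmost in the scene view. Next I measure the page tops in both views, plus the rail and the board.

```bash
cat > h.py <<'E'
import cv2,numpy as np
from workcell import bot
def ray(c,p):
    R=np.array(c['R']);d=R.T@np.linalg.inv(c['mtx'])@[p[0],p[1],1];return -R.T@np.array(c['t']),d
def onz(c,p,z):
    o,d=ray(c,p);return o+d*(z-o[2])/d[2]
def tri(a,b):
    (o,d),(p,e)=a,b;s=np.linalg.lstsq(np.c_[d,-e],p-o,rcond=None)[0]
    x,y=o+d*s[0],p+e*s[1];return (x+y)/2,np.linalg.norm(x-y)
def blobs(m,amin):
    out=[]
    for k in cv2.findContours(m.astype('uint8'),cv2.RETR_EXTERNAL,cv2.CHAIN_APPROX_NONE)[0]:
        if cv2.contourArea(k)>=amin: out.append(k)
    return out
E
python3 - <<'E'
from h import *
np.set_printoptions(precision=4,suppress=True)
ct,cs=bot.calibration("top"),bot.calibration("scene")
t=cv2.imread("pics/top0.png");s=cv2.imread("pics/scene0.png")
S=8
def pages(im,x0,y0,x1,y1,th):
    a=cv2.resize(im[y0:y1,x0:x1],None,fx=S,fy=S,interpolation=cv2.INTER_CUBIC).astype(int)
    m=(a.min(2)>th)
    r=[]
    for k in blobs(m,S*S*60):
        b=cv2.boxPoints(cv2.minAreaRect(k)); h=cv2.approxPolyDP(cv2.convexHull(k),0.03*cv2.arcLength(k,True),True)[:,0]
        M=cv2.moments(k);f=lambda q:(np.array(q)+.5)/S-.5+[x0,y0]
        r.append((f([M['m10']/M['m00'],M['m01']/M['m00']]),f(b),f(h)))
    return r
P=pages(t,155,145,215,225,165)
for c,b,h in P:
    w=np.array([onz(ct,q,.135)[:2] for q in b]);e=w[1]-w[0],w[2]-w[1]
    print("top",c,onz(ct,c,.135)[:2],[np.linalg.norm(v) for v in e],[np.degrees(np.arctan2(v[1],v[0])) for v in e]);print(w.tolist())
for th in(170,185,200):
  Q=pages(s,200,160,290,245,th)
  for c,b,h in Q: print("scene",th,c,h.round(1).tolist())
  
# board, rail
hsv=cv2.cvtColor(t,cv2.COLOR_BGR2HSV)
m=(hsv[:,:,0]<14)&(hsv[:,:,1]>110)&(hsv[:,:,2]>60);m[:,:300]=0;m[:150]=0;m[235:]=0
for k in blobs(m,1000):
    b=cv2.boxPoints(cv2.minAreaRect(k));w=np.array([onz(ct,q,.018)[:2] for q in b]);print("board",w.mean(0),np.linalg.norm(w[1]-w[0]),np.linalg.norm(w[2]-w[1]),np.degrees(np.arctan2(*(w[1]-w[0])[::-1])),b.tolist())
hs=cv2.cvtColor(s,cv2.COLOR_BGR2HSV)
m=(hs[:,:,0]<14)&(hs[:,:,1]>110)&(hs[:,:,2]>50);m[:,:245]=0;m[:135]=0;m[178:]=0;m[:,305:]=0
for k in blobs(m,300): print("board scene",cv2.approxPolyDP(cv2.convexHull(k),4,True)[:,0].tolist())
E
```

```text
top [180.2278 196.9324] [0.4696 0.1769] [np.float64(0.03653753522490503), np.float64(0.06437350204339355)] [np.float64(-11.802754132352483), np.float64(-104.37522952093958)]
[[0.459653943182747, 0.21160666936561923], [0.49541898568015286, 0.20413316848116567], [0.4794369042392025, 0.14177516307571975], [0.4439042050933464, 0.14967599504249635]]
top [185.4539 179.7428] [0.509  0.1673] [np.float64(0.02610404342408176), np.float64(0.06387142392444117)] [np.float64(-11.36204782606186), np.float64(-104.01581016364264)]
[[0.5038231306890594, 0.20068728221842264], [0.5294155840912069, 0.19554457748790852], [0.5139465876133817, 0.13357467396930758], [0.4885141495227737, 0.13902027398904057]]
top [190.7174 162.938 ] [0.5481 0.1574] [np.float64(0.02660644644844005), np.float64(0.06454378212536427)] [np.float64(-11.749279430238053), np.float64(-104.50746276487187)]
[[0.5431054859855272, 0.191034006106182], [0.5691544750584956, 0.1856161503596636], [0.5529858637263901, 0.12313034542255967], [0.5271057136161629, 0.12885535859470387]]
scene 170 [250.9892 181.8344] [[261.4, 178.6], [250.4, 187.8], 
[... 397 characters left out ...]
239.3, 173.4]]
scene 185 [222.4764 175.7132] [[230.9, 171.9], [219.7, 180.4], [214.1, 179.2], [224.7, 171.2]]
scene 200 [250.9964 181.8492] [[260.7, 178.6], [250.7, 187.2], [241.3, 184.9], [251.4, 176.6]]
scene 200 [236.4009 178.7619] [[244.3, 175.3], [234.4, 183.4], [228.4, 182.3], [239.4, 173.7]]
scene 200 [222.4696 175.718 ] [[230.4, 172.1], [219.6, 180.2], [214.4, 179.1], [225.1, 171.3]]
board [ 0.5048 -0.2749] 0.26526721695177446 0.16692704139947123 -84.51267303459673 [[314.4461975097656, 166.4307861328125], [417.1888122558594, 158.91302490234375], [421.9355773925781, 223.78521728515625], [319.1929626464844, 231.302978515625]]
board scene [[301, 146], [295, 175], [248, 171], [260, 143]]
```

```bash
python3 - <<'E'
from h import *
np.set_printoptions(precision=4,suppress=True)
ct,cs=bot.calibration("top"),bot.calibration("scene")
for a,b in [((180.23,196.93),(251,181.84)),((185.45,179.74),(236.39,178.77)),((190.72,162.94),(222.48,175.71))]:
    print(tri(ray(ct,a),ray(cs,b)))
t=cv2.imread("pics/top0.png");s=cv2.imread("pics/scene0.png")
# board hull corners in top
hsv=cv2.cvtColor(t,cv2.COLOR_BGR2HSV);m=(hsv[:,:,0]<14)&(hsv[:,:,1]>110)&(hsv[:,:,2]>60);m[:,:300]=0;m[:150]=0;m[235:]=0
k=max(blobs(m,1000),key=cv2.contourArea);q=cv2.approxPolyDP(cv2.convexHull(k),6,True)[:,0];print(q.tolist())
M=cv2.moments(k);c=[M['m10']/M['m00'],M['m01']/M['m00']];print("board centroid",c,onz(ct,c,.018))
for p in q: print(onz(ct,p,.018)[:2],end=' ')
for p in [(301,146),(295,175),(248,171),(260,143)]: print('sc',onz(cs,p,.018)[:2],end=' ')
# rail yellow
y=(hsv[:,:,0]>15)&(hsv[:,:,0]<32)&(hsv[:,:,1]>130)&(hsv[:,:,2]>120);y[:,:195]=0;y[:,245:]=0;y[:150]=0;y[230:]=0
k=max(blobs(y,20),key=cv2.contourArea);b=cv2.boxPoints(cv2.minAreaRect(k));print("\nrail",b.tolist(),[onz(ct,p,.066)[:2].tolist() for p in b])
E
```

```text
(array([0.4706, 0.1775, 0.1325]), np.float64(0.0012915670397503187))
(array([0.5103, 0.1679, 0.1324]), np.float64(0.0015803615483400422))
(array([0.5496, 0.1581, 0.1324]), np.float64(0.0017050060303796023))
[[414, 164], [418, 223], [322, 227], [319, 167]]
board centroid [368.0584906658205, 195.26011423131843] [ 0.5032 -0.2744  0.018 ]
[ 0.587  -0.3946] [ 0.4355 -0.3968] [ 0.4206 -0.1573] [ 0.574  -0.1511] sc [ 0.4344 -0.394 ] sc [ 0.4131 -0.1343] sc [ 0.5659 -0.1329] sc [ 0.59   -0.3943] 
rail [[199.64329528808594, 220.0127410888672], [216.57005310058594, 162.46177673339844], [235.3025360107422, 167.97132873535156], [218.3757781982422, 225.5222930908203]] [[0.42650462676392037, 0.1408238369675598], [0.5681533762481759, 0.10607510764339392], [0.5552905752163347, 0.05997999738398799], [0.41431583939038663, 0.09586287390657867]]
```

Both views agree. The book tops stand at 0.1325–0.135 and the pitch is 40.5 mm, and the rail sits about 50 mm in front, as the text says. The board centre is (0.503,-0.274). The depth axis is (0.241,0.970). Next I work out the approach to behind the thick book.

```bash
cat >> h.py <<'E'
from scipy.spatial.transform import Rotation as Ro
bx=np.array([.241,.970,0]);bx/=np.linalg.norm(bx);by=np.array([bx[1],-bx[0],0])
C=np.array([.470,.176,.010])   # thick book foot centre
def tool(tilt):                # tool y along row, tilted forward with the book
    zu=np.cos(tilt)*np.array([0,0,1])-np.sin(tilt)*bx
    return Ro.from_matrix(np.c_[np.cross(by,-zu),by,-zu])
def rel(p,R):
    o=bot.get_obs();R0=Ro.from_quat(o['tool_rot'])
    print("rot",(R0.inv()*R).as_rotvec().round(4),"d",R0.inv().apply(p-o['eef_pos']).round(4),"F",np.round(o['ft_force'],1),"clk",o['clock'])
E
python3 - <<'E'
from h import *
p=C+.067*bx;p[2]=.19;print(p);rel(p,tool(0))
E
```

```text
[0.48615523 0.24102314 0.19      ]
rot [-1.5000e-03  1.4000e-03  1.4505e+00] d [-0.3686 -0.1011  0.0407] F [-0.8  0.5 -0.2] clk 0.1
```

Careful with the scale: shifts go in shares of 0.8 m and turns go in shares of 360 degrees. That gives: -0.3686 m / 0.8 = -0.4608, -0.32 m / 0.8 = -0.4, 1.45 rad / 6.2832 = 0.2308.

>>> jog_arm --moves '[[[0, 0, 0.0286, -0.0563, -0.015, 0, 0], [0, 0, 0.0573, -0.1125, -0.0313, 0, 0], [0, 0, 0.0859, -0.1688, -0.0463, 0, 0], [0, 0, 0.1146, -0.225, -0.0625, 0.0125, 0], [0, 0, 0.1432, -0.2875, -0.0788, 0.025, 0], [0, 0, 0.1719, -0.3438, -0.0938, 0.0375, 0], [0, 0, 0.2005, -0.4, -0.11, 0.05, 0], [0, 0, 0.2308, -0.4608, -0.1263, 0.05, 0], [0, 0, 0.2308, -0.4608, -0.1263, 0.05, 0], [0, 0, 0.2308, -0.4608, -0.1263, 0.05, 0]]]'

```text
clock: 1.35
eef_pos: [0.4859, 0.2415, 0.1907]
tool_rot: [0.787, 0.616, -0.001, -0.0]
ft_force: [0.5, -0.5, 0.0]
grip_width: -0.0
grasp_force: 0.0
```

```bash
python3 - <<'E'
from h import *
p=C+.067*bx;p[2]=.115;rel(p,tool(0));print(bot.get_obs()['joint_pos'].round(2))
E
```

```text
rot [-0.0015  0.0007  0.0009] d [-0.0004  0.0005  0.0757] F [ 0.5 -0.5  0. ] clk 1.35
[0.46 0.35 0.04 1.27 0.   2.27]
```

Converted, 0.0755 m / 0.8 = 0.0944, 0.04 m / 0.8 = 0.05.

>>> jog_arm --moves '[[[0, 0, 0, 0, 0, 0.05, 0], [0, 0, 0, 0, 0, 0.0944, 0], [0, 0, 0, -0.01, 0, 0.0944, 0], [0, 0, 0, -0.0175, 0, 0.0944, 0], [0, 0, 0, -0.0225, 0, 0.0944, 0], [0, 0, 0, -0.0275, 0, 0.0944, 0], [0, 0, 0, -0.0325, 0, 0.0944, 0], [0, 0, 0, -0.0325, 0, 0.0944, 0]]]'

```text
clock: 2.35
eef_pos: [0.4808, 0.2167, 0.1165]
tool_rot: [0.788, 0.616, 0.001, 0.0]
ft_force: [0.8, 2.0, 0.5]
grip_width: -0.0001
grasp_force: 1.1
```

```bash
python3 - <<'E'
from h import *
a=[bot.camera(n)[:,:,::-1] for n in("wrist","scene")];cv2.imwrite("pics/w1.png",cv2.resize(np.hstack(a),(800,300)))
E
```

```text
(no output)
```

View pics/w1.png

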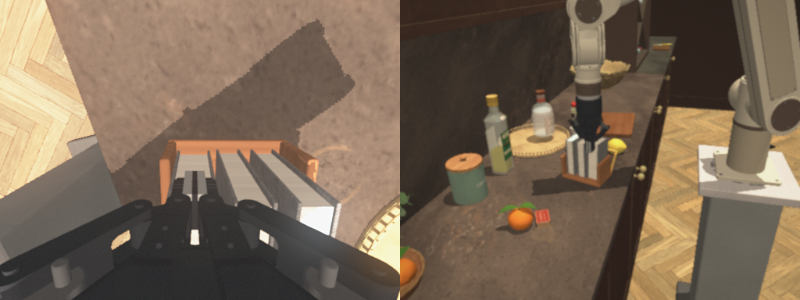

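The wrist view shows the closed fingers centred on the thick book at (195,190), and the 2 N reading means they are touching it. I pull next.

Converted, -0.045 m / 0.8 = -0.0563, -0.04 m / 0.8 = -0.05.

>>> jog_arm --moves '[[[0, 0, 0, -0.0088, 0, 0, 0], [0, 0, 0, -0.0175, 0, 0, 0], [0, 0, 0, -0.0263, 0, 0, 0], [0, 0, 0, -0.035, 0, 0, 0], [0, 0, 0, -0.0438, 0, 0, 0], [0, 0, 0, -0.05, 0, 0, 0], [0, 0, 0, -0.0563, 0, 0, 0], [0, 0, 0, -0.0563, 0, 0, 0]]]'

```text
clock: 3.45
eef_pos: [0.4691, 0.1723, 0.1156]
tool_rot: [0.788, 0.616, -0.0, -0.0]
ft_force: [0.0, -0.1, -0.3]
grip_width: 0.0003
grasp_force: 0.0
```

```bash
python3 - <<'E'
from h import *
a=bot.camera("scene")[100:260,170:330,::-1];b=bot.camera("top")[120:240,130:290,::-1];cv2.imwrite("pics/s2.png",np.hstack([cv2.resize(a,(400,400)),cv2.resize(b,(400,300))[np.r_[0:300,[299]*100]]]))
E
```

```text
(no output)
```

View pics/s2.png

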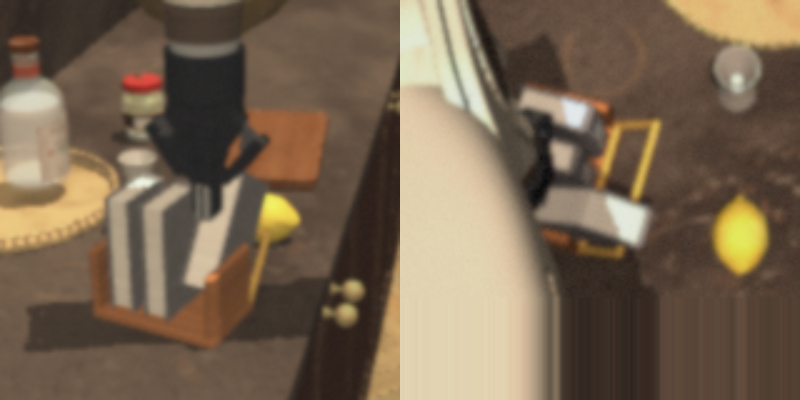

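The book now leans on the rail with its page patch at (628,218) in the right crop, and the contact force is zero. I retract upward, then measure the leaning book's top.

Converted, -0.14 m / 0.8 = -0.175, -0.13 m / 0.8 = -0.1625, 0.3 rad / 6.2832 = 0.0477.

>>> jog_arm --moves '[[[0, 0, 0, 0.0025, 0, -0.0625, 0], [0, 0, 0, 0.0025, 0, -0.125, 0], [0, 0, 0, 0.0025, 0, -0.1625, 0.065], [0, 0, 0, -0.0375, 0, -0.175, 0.065], [0, 0, 0, -0.075, 0, -0.175, 0.065], [0, 0.0239, 0, -0.125, 0, -0.175, 0.065], [0, 0.0477, 0, -0.15, 0, -0.175, 0.065], [0, 0.0477, 0, -0.15, 0, -0.175, 0.065]]]'

```text
clock: 4.55
eef_pos: [0.4397, 0.0529, 0.2554]
tool_rot: [0.781, 0.606, 0.118, -0.092]
ft_force: [0.8, 0.9, 0.3]
grip_width: 0.0649
grasp_force: 0.0
```

```bash
python3 - <<'E'
from h import *
np.set_printoptions(precision=4,suppress=True)
t=np.radians(39);piv=C-.036*bx
def pt(a,d): # along book z, depth from spine
    v=piv+(a*np.sin(t)-d*np.cos(t))*-bx;v[2]=.010+a*np.cos(t)+d*np.sin(t);return v
for n in("wrist","scene","top"):
    im=bot.camera(n);c=bot.calibration(n);cv2.imwrite(f"pics/{n}3.png",im[:,:,::-1])
    for a,d in((125,0),(125,72),(0,0),(125,36)):
        q=np.array(c['mtx'])@(np.array(c['R'])@pt(a/1e3,d/1e3)+c['t']);print(n,a,d,q[:2]/q[2],end=';')
print(bot.get_obs()['joint_pos'].round(2),tool(t).as_matrix())
rel(pt(.176,.036),tool(t))
w,s,p=[cv2.imread(f"pics/{n}3.png") for n in("wrist","scene","top")]
cv2.imwrite("pics/m3.png",np.hstack([cv2.resize(w,(400,300)),cv2.resize(p[120:240,130:290],(400,300))]))
E
```

```text
wrist 125 0 [247.9188 205.8551];wrist 125 72 [247.4634 147.4782];wrist 0 0 [247.8264 149.0597];wrist 125 36 [247.7085 178.9004];scene 125 0 [272.5076 173.7712];scene 125 72 [262.7128 165.5567];scene 0 0 [259.177  218.6784];scene 125 36 [267.7508 169.7819];top 125 0 [230.8588 211.7278];top 125 72 [204.9365 202.3142];top 0 0 [203.1642 208.7971];top 125 36 [218.1933 207.1284];[-0.07  0.07 -0.17  1.28  0.3   1.75] [[ 0.1874  0.9705  0.1517]
 [ 0.7542 -0.2411  0.6108]
 [ 0.6293  0.     -0.7771]]
rot [-0.0001  0.3811  0.001 ] d [-0.0217 -0.0005  0.0839] F [0.  0.2 0.1] clk 4.7
```

View pics/m3.png

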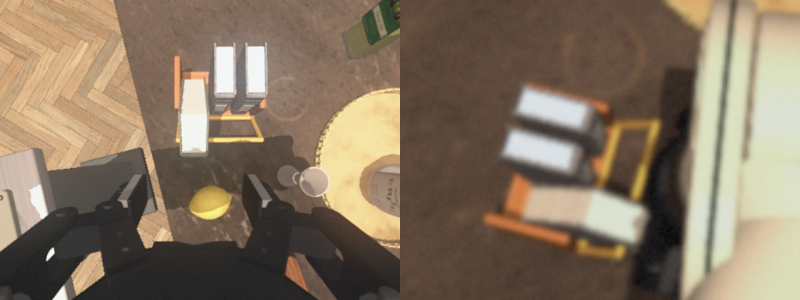

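The wrist view shows the leaning book's pages around (193,132), with both thin books upright. Now I triangulate its top face from the wrist and top views.

```bash
python3 - <<'E'
from h import *
np.set_printoptions(precision=4,suppress=True)
R={}
for n,(x0,y0,x1,y1) in {"wrist":(225,125,275,210),"top":(200,195,240,222)}.items():
    im=cv2.imread(f"pics/{n}3.png")
    a=cv2.resize(im[y0:y1,x0:x1],None,fx=8,fy=8,interpolation=cv2.INTER_CUBIC).astype(int)
    for th in ((165,185,200,215)):
        for k in blobs(a.min(2)>th,8*8*40):
            b=(cv2.boxPoints(cv2.minAreaRect(k))+.5)/8-.5+[x0,y0];print(n,th,b.mean(0),b.round(1).tolist())
    print(n,im[130:205:5,248].min(1) if n=="wrist" else im[207,200:236].min(1))
E
python3 - <<'E'
import cv2
w=cv2.imread("pics/wrist3.png")[100:215,200:350];cv2.imwrite("pics/w3z.png",cv2.resize(w,(750,575),interpolation=cv2.INTER_CUBIC))
E
```

```text
wrist 165 [247.6875 159.625 ] [[230.3, 124.6], [265.1, 124.6], [265.1, 194.7], [230.3, 194.7]]
wrist 185 [247.5625 159.375 ] [[230.6, 194.2], [230.6, 124.6], [264.6, 124.6], [264.6, 194.2]]
wrist 200 [247.6559 159.0593] [[230.4, 124.6], [264.0, 124.1], [265.0, 193.5], [231.4, 194.0]]
wrist 215 [247.5    158.9375] [[230.9, 124.6], [264.1, 124.6], [264.1, 193.3], [230.9, 193.3]]
wrist [217 215 219 220 242 242 239 240 241 241 242 242 184 145 102]
top 165 [214.0619 206.1135] [[200.5, 208.7], [205.6, 195.2], [227.6, 203.5], [222.5, 217.0]]
top 185 [214.6989 206.0329] [[202.8, 209.0], [207.1, 196.5], [226.6, 203.0], [222.3, 215.6]]
top 200 [214.6631 206.1338] [[203.6, 208.6], [207.5, 197.4], [225.7, 203.6], [221.8, 214.9]]
top [161 159 165 174 189 205 210 210 208 210 208 208 205 208 206 205 209 210
 210 209 210 208 199 186 162 140 129 117  99  65  43  22  25  19  24  17]
```

View pics/w3z.png

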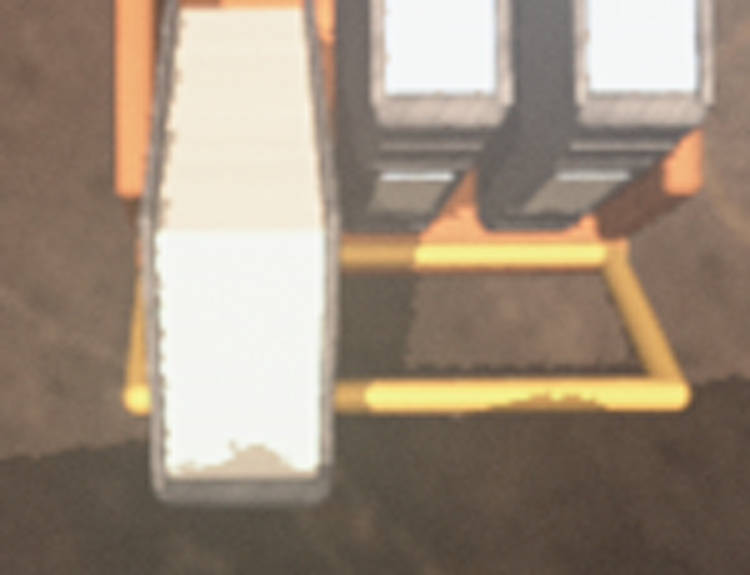

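The spine-edge rows are within about 6 px of the model and the columns match to under 1 px. The lean and lateral position are therefore good. Go to the pre-grasp pose.

Converted, 0.08 m / 0.8 = 0.1, -0.0217 m / 0.8 = -0.0271, 0.381 rad / 6.2832 = 0.0606.

>>> jog_arm --moves '[[[0, 0.0207, 0, -0.0375, 0, 0, 0.065], [0, 0.0414, 0, -0.0375, 0, 0.0375, 0.065], [0, 0.0606, 0, -0.0375, 0, 0.0625, 0.065], [0, 0.0606, 0, -0.0271, 0, 0.1, 0.065], [0, 0.0606, 0, -0.0271, 0, 0.1, 0.065], [0, 0.0606, 0, -0.0271, 0, 0.1, 0.065]]]'

```text
clock: 5.45
eef_pos: [0.4418, 0.0602, 0.1738]
tool_rot: [0.741, 0.582, 0.263, -0.206]
ft_force: [0.4, 0.4, 0.3]
grip_width: 0.0651
grasp_force: 0.0
```

```bash
python3 - <<'E'
from h import *
np.set_printoptions(precision=4,suppress=True)
t=np.radians(39);piv=C-.036*bx
def pt(a,d):
    v=piv+(a*np.sin(t)-d*np.cos(t))*-bx;v[2]=.010+a*np.cos(t)+d*np.sin(t);return v
rel(pt(.086,.038),tool(t));print(bot.get_obs()['joint_pos'].round(2))
im=bot.camera("wrist");c=bot.calibration("wrist");cv2.imwrite("pics/w4.png",im[:,:,::-1])
for a,d in((125,0),(125,72),(62,0),(125,36)):
        q=np.array(c['mtx'])@(np.array(c['R'])@pt(a/1e3,d/1e3)+c['t']);print(a,d,q[:2]/q[2],end=';')
E
```

```text
rot [-0.0015 -0.      0.0037] d [-0.0004 -0.0005  0.0936] F [0.4 0.4 0.3] clk 5.45
[-0.31  0.19 -0.41  1.02  0.68  1.49]
125 0 [246.7336 249.2906];125 72 [246.8724 157.9766];62 0 [247.1258 219.1536];125 36 [246.7999 205.6775];
```

View pics/w4.png

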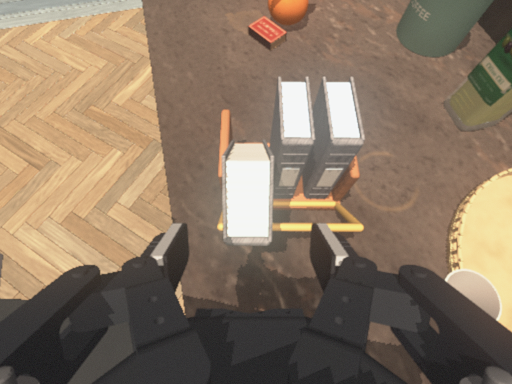

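The book's top runs from row 157 to 243, at column 248 between the fingers. That is a good match, so I advance and grip.

Converted, 0.092 m / 0.8 = 0.115, 0.03 m / 0.8 = 0.0375.

>>> jog_arm --moves '[[[0, 0, 0, 0, 0, 0.0375, 0.065], [0, 0, 0, 0, 0, 0.075, 0.065], [0, 0, 0, 0, 0, 0.1, 0.065], [0, 0, 0, 0, 0, 0.115, 0.065], [0, 0, 0, 0, 0, 0.115, 0.065], [0, 0, 0, 0, 0, 0.115, 0.02], [0, 0, 0, 0, 0, 0.115, 0.02], [0, 0, 0, 0, 0, 0.115, 0.02], [0, 0, 0, 0, 0, 0.115, 0.02], [0, 0, 0, 0, 0, 0.115, 0.02]]]'

```text
clock: 6.75
eef_pos: [0.4559, 0.115, 0.1025]
tool_rot: [0.742, 0.581, 0.264, -0.205]
ft_force: [-1.1, -2.0, 5.9]
grip_width: 0.0374
grasp_force: 60.0
```

Gripped at 37.4 mm with 60 N. Lift straight up: world z in tool axes is (0.629,0,-0.777).

Converted, -0.14 m / 0.8 = -0.175, -0.1243 m / 0.8 = -0.1554.

>>> jog_arm --moves '[[[0, 0, 0, 0.0079, 0, -0.0098, 0.02], [0, 0, 0, 0.0158, 0, -0.0194, 0.02], [0, 0, 0, 0.0236, 0, -0.0291, 0.02], [0, 0, 0, 0.0354, 0, -0.0438, 0.02], [0, 0, 0, 0.055, 0, -0.068, 0.02], [0, 0, 0, 0.0788, 0, -0.0971, 0.02], [0, 0, 0, 0.1025, 0, -0.1263, 0.02], [0, 0, 0, 0.1263, 0, -0.1554, 0.02], [0, 0, 0, 0.1416, 0, -0.175, 0.02], [0, 0, 0, 0.1416, 0, -0.175, 0.02]]]'

```text
clock: 8.0
eef_pos: [0.4558, 0.1151, 0.2833]
tool_rot: [0.742, 0.581, 0.264, -0.204]
ft_force: [-0.1, -0.8, -4.1]
grip_width: 0.0372
grasp_force: 61.1
```

```bash
python3 - <<'E'
from h import *
a=bot.camera("scene")[60:260,150:350,::-1];b=bot.camera("wrist")[:,:,::-1];cv2.imwrite("pics/s5.png",np.hstack([cv2.resize(a,(400,400)),cv2.resize(b,(400,300))[np.r_[0:300,[299]*100]]]))
# vertical tool over board, heading suited to j1 change
Bc=np.array([.5035,-.2745,.018])
rel(np.array([.5035,-.2745,.26]),tool(0)); print(bot.get_obs()['joint_pos'].round(2))
E
```

```text
rot [-1.000e-03 -6.802e-01  3.000e-04] d [-0.298   0.1413 -0.2144] F [-0.3  0.1 -4.1] clk 8.1
[-0.17  0.07 -0.25  1.19  0.68  1.66]
```

View pics/s5.png

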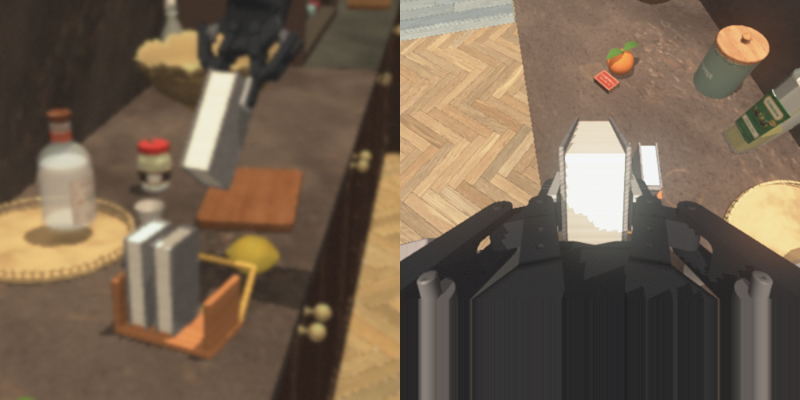

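The book is held and both thin books still stand. Carry it over the board while turning it upright.

Converted, -0.298 m / 0.8 = -0.3725, -0.266 m / 0.8 = -0.3325, -0.68 rad / 6.2832 = -0.1082.

>>> jog_arm --moves '[[[0, -0.0127, 0, -0.0413, 0.0194, -0.03, 0.02], [0, -0.0255, 0, -0.0825, 0.0388, -0.06, 0.02], [0, -0.0382, 0, -0.125, 0.0588, -0.09, 0.02], [0, -0.0509, 0, -0.1663, 0.0788, -0.12, 0.02], [0, -0.0637, 0, -0.2075, 0.0988, -0.15, 0.02], [0, -0.0764, 0, -0.25, 0.1188, -0.18, 0.02], [0, -0.0891, 0, -0.2913, 0.1388, -0.21, 0.02], [0, -0.1019, 0, -0.3325, 0.1588, -0.24, 0.02], [0, -0.1082, 0, -0.3725, 0.1766, -0.268, 0.02], [0, -0.1082, 0, -0.3725, 0.1766, -0.268, 0.02]]]'

```text
clock: 9.35
eef_pos: [0.5038, -0.2755, 0.2577]
tool_rot: [0.788, 0.615, 0.0, -0.002]
ft_force: [0.3, 0.6, -3.4]
grip_width: 0.037
grasp_force: 62.3
```

>>> jog_arm --moves '[[[0, 0, 0, 0, 0, 0, 0.02], [0, 0, 0, 0, 0, 0, 0.02]]]'

```text
clock: 9.6
eef_pos: [0.5038, -0.2735, 0.2601]
tool_rot: [0.787, 0.616, 0.001, -0.001]
ft_force: [0.1, 0.6, -3.6]
grip_width: 0.0373
grasp_force: 62.3
```

```bash
python3 - <<'E'
from h import *
p=bot.get_obs()['eef_pos'];F=p-np.array([0,0,.086])
im=bot.camera("scene")[:,:,::-1];c=bot.calibration("scene")
for z in(0,.125):
    q=np.array(c['mtx'])@(np.array(c['R'])@(F+[0,0,z])+c['t']);print(q[:2]/q[2])
cv2.imwrite("pics/s6.png",cv2.resize(im[60:210,200:350],(600,600),interpolation=cv2.INTER_CUBIC))
rel(np.array([.5035,-.2745,.104]),tool(0))
E
```

```text
[276.03452135 112.86259595]
[276.23413772  74.78943819]
rot [-0.0005 -0.0018  0.0013] d [-1.300e-03 -1.000e-04  1.564e-01] F [ 0.6  0.3 -3.3] clk 9.65
```

View pics/s6.png

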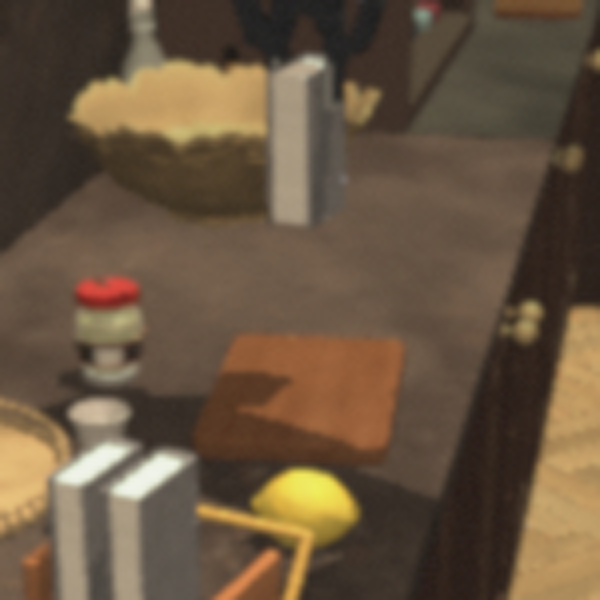

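The book hangs upright above the board, its foot at about (300,215) in the crop. Lower it, gently at the end.

>>> jog_arm --moves '[[[0, 0, 0, 0, 0, 0.05, 0.02], [0, 0, 0, 0, 0, 0.1, 0.02], [0, 0, 0, 0, 0, 0.1438, 0.02], [0, 0, 0, 0, 0, 0.1688, 0.02], [0, 0, 0, 0, 0, 0.1775, 0.02], [0, 0, 0, 0, 0, 0.1825, 0.02], [0, 0, 0, 0, 0, 0.1863, 0.02], [0, 0, 0, 0, 0, 0.1863, 0.02]]]'

```text
clock: 10.65
eef_pos: [0.5045, -0.2745, 0.1122]
tool_rot: [0.788, 0.616, 0.001, 0.0]
ft_force: [0.8, 0.2, -2.8]
grip_width: 0.0372
grasp_force: 62.0
```

>>> jog_arm --moves '[[[0, 0, 0, 0, 0, 0.0025, 0.02], [0, 0, 0, 0, 0, 0.005, 0.02], [0, 0, 0, 0, 0, 0.005, 0.02]]]'

```text
clock: 11.02
eef_pos: [0.5044, -0.2746, 0.1084]
tool_rot: [0.788, 0.616, 0.001, 0.0]
ft_force: [-2.2, -0.6, 2.1]
grip_width: 0.037
grasp_force: 62.8
```

Converted, 0.001 m / 0.8 = 0.0013.

>>> jog_arm --moves '[[[0, 0, 0, 0, 0, 0.0013, 0.02], [0, 0, 0, 0, 0, 0.0013, 0.02]]]'

```text
clock: 11.28
eef_pos: [0.5043, -0.2748, 0.1084]
tool_rot: [0.788, 0.616, 0.001, 0.001]
ft_force: [-3.6, 0.8, 7.8]
grip_width: 0.0377
grasp_force: 63.7
```

```bash
python3 - <<'E'
from h import *
im=bot.camera("scene")[:,:,::-1]
cv2.imwrite("pics/s7.png",cv2.resize(im[90:190,220:320],(600,600),interpolation=cv2.INTER_CUBIC))
E
```

```text
(no output)
```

View pics/s7.png

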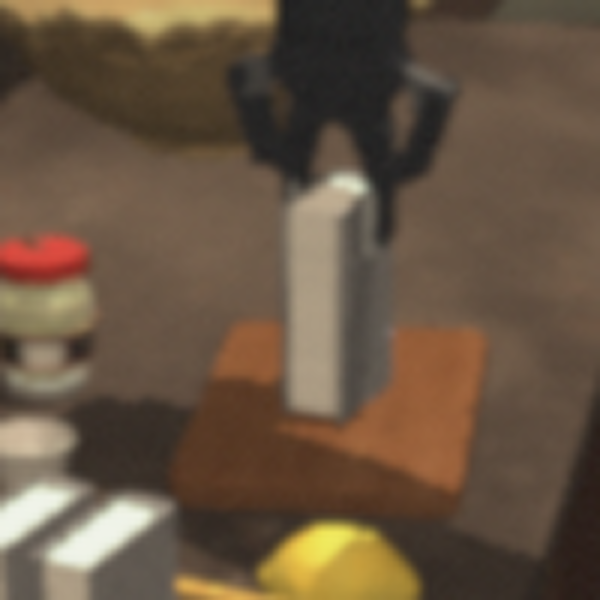

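The book stands on the board, roughly central at (330,400) in the crop, and the force confirms contact. Release and retreat upward.

Converted, -0.16 m / 0.8 = -0.2, -0.12 m / 0.8 = -0.15.

>>> jog_arm --moves '[[[0, 0, 0, 0, 0, 0, 0.045], [0, 0, 0, 0, 0, 0, 0.06], [0, 0, 0, 0, 0, 0, 0.065], [0, 0, 0, 0, 0, 0, 0.065], [0, 0, 0, 0, 0, -0.0375, 0.065], [0, 0, 0, 0, 0, -0.0875, 0.065], [0, 0, 0, 0, 0, -0.15, 0.065], [0, 0, 0, 0, 0, -0.2, 0.065], [0, 0, 0, 0, 0, -0.2, 0.065], [0, 0, 0, 0, 0, -0.2, 0.065]]]'

```text
clock: 12.58
eef_pos: [0.5039, -0.2743, 0.2659]
tool_rot: [0.788, 0.616, 0.0, -0.001]
ft_force: [0.9, 0.3, 0.2]
grip_width: 0.065
grasp_force: 0.0
```

```bash
python3 - <<'E'
from h import *
np.set_printoptions(precision=4,suppress=True)
ims={}
for n,(x0,y0,x1,y1) in {"scene":(250,100,300,165),"wrist":(180,60,330,300)}.items():
    im=bot.camera(n);c=bot.calibration(n);cv2.imwrite(f"pics/{n}8.png",im[:,:,::-1])
    for z in(.143,.018):
        q=np.array(c['mtx'])@(np.array(c['R'])@np.array([.5043,-.2748,z])+c['t']);print(n,z,q[:2]/q[2])
s,w=cv2.imread("pics/scene8.png"),cv2.imread("pics/wrist8.png")
cv2.imwrite("pics/m8.png",np.hstack([cv2.resize(s[90:240,190:340],(300,300)),cv2.resize(w,(400,300))]))
o=bot.get_obs();print(o['eef_pos'],o['ft_force'])
E
```

```text
scene 0.143 [275.9294 121.7522]
scene 0.018 [275.75   156.3739]
wrist 0.143 [249.9301 181.3826]
wrist 0.018 [249.8129 159.9281]
[ 0.5033 -0.2741  0.2648] [ 0.1514  0.1915 -0.3386]
```

View pics/m8.png

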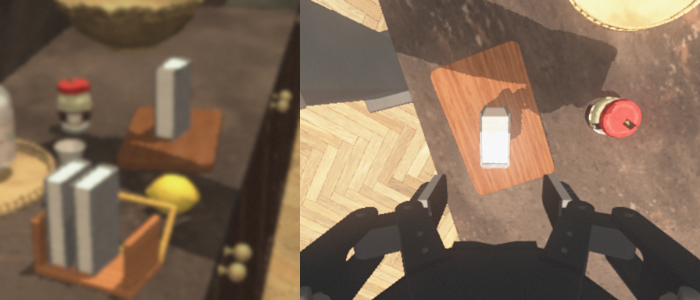

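The book stands upright in the middle of the board, both thin books stand in the rack, and the gripper is clear. Handing in.

```bash
python3 -c "
from workcell import bot
print(bot.job_done())"
```

```text
the job is handed in; nothing more can be done
None
```

I tipped the thick book onto the rail, took it out, and set it upright in the middle of the board with both thin books still standing; the job was handed in at about 12.7 s, and no verdict was returned.

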